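Candle into the teapot warmer on the lifter

ROBOT

A 7-joint arm with a two-finger parallel gripper is mounted at the origin on a cart in front of the work surface, level with it; the furniture and walls round the work are solid. World frame = base frame: x ahead of the robot, y to its left, z up, the work surface at z = 0. Lengths are in m, angles in rad, forces in N, time in s.
With the tool pointing down it reaches from about 0.375 to 0.925 m from the base axis. Payload 3.1 kg.
Tool frame: the origin (TCP) lies at the very end of the fingers, on their centre line; the grasp point (between the pads) lies 19 mm behind it; z points along the fingers, y is the line along which they close (so a half turn about z gives the same grasp; the last joint's range is limited). The gripper opens to 85 mm and grips with 20 to 120 N. Pads are 22 mm wide; open, the fingers measure 114 mm over their backs; the gripper's body (76 mm by 85 mm) begins 54 mm behind the grasp point. The pads swing forward as they close: fully open they stand 13 mm farther back than shut.
Start: joints at [-1.333, 0.383, 0.044, 1.598, -0.018, 1.161, -0.05], TCP at [0.214, 0.614, 0.231] pointing down, gripper open.
Joint ranges: [-2.61, 2.61], [-0.41, 2.15], [-1.48, 1.57], [0, 2.5], [-1.57, 4.71], [0.05, 1.97], [-2.85, 2.85]. Speed limits (rad/s): [2.79, 2.79, 3.14, 3.14, 3.14, 3.14, 3.14].

INTERFACE

Orientations are given as a unit quaternion [x, y, z, w].
In Python, from plant import get_obs, imaging, arm gives the robot as it stands. The module is installed in compiled form; this text tells all that it offers.
- The arm moves only by the tool play_rows, never from a script. Its arguments are lists of equal length, an entry for each row: "fingers": the closure, from -1 (fully open) to 1 (shut), so that 0 is half open; "delta_pos": the shift along the world's x, y, z in mm, a list of three; "yaw": the turn about the world's z in degrees. A call has exactly 5 rows; each row shifts and turns the commanded pose from where the row before left it; what a row does not reach is not made up. A row lasts 1/10 s, in which the tool goes at most 50 mm and 8.59 degrees, less where a joint would pass 70% of its speed; a pose out of reach is approached as far as the arm can. A call is refused whole if a number of a shift passes 50 or a number of a turn 8.59, either way. A call with a gripper value outside its range is refused whole. The fingers move at their own pace and stop on an object; "squeeze" is the grip in N (left out, the last holds). Time passes only in rows, so rows that do not move let the fingers close, or fill a call up. It gives the time, the measured TCP pose, the force, the opening and the grip force at its end, in the units of the state.
- get_obs(): the state, without advancing time (a new reading comes with each control period).
- imaging.snapshot(name): name is "side" or "top"; returns a dict with "image" (480x640x3 uint8, red, green, blue), "depth" (480x640 float32, m along the optical axis (not along the pixel's ray), 0 where there is no reading), "camera_matrix" (3x3 intrinsics, pixels), "position" and "attitude" of the camera in the world. Camera axes: x right, y up, looking along -z (the intrinsics and any distortion apply to the point x, -y, -z); pixel columns grow to the right and rows downward; lengths in m; the calibration is good to about 2 mm. A picture is of the moment at which its call begins.
- arm.finish_job(): hands the job in; it is judged then, once.
The state is a dict: "t": time; "joint_positions": joint angles; "dq": joint speeds; "tau": joint torques, N m; "ee_pos": TCP position; "eef_rot": TCP orientation; "wrist_force": force on the tool from outside, world axes, zero at the start; "wrist_torque": the same for the moment, N m; "grip_width": finger opening in m; "grip_force": force on a finger pad.
Only numpy, scipy, OpenCV 4.12 (cv2) and the standard library are available. Lean on these libraries where they do the work, as an engineer would, in place of code of your own. Each camera call takes 0.05 s, during which the arm holds its last target. There are 200 camera calls.

TASK

Get the teapot warmer ready: pick up the lifter with the candle lying loose on its blade and carry it level, without touching the candle with the gripper, through the warmer's open front. Gently push the candle against the sprung plate until its foot clears the cradle's front lips and lower it so that it sits flat behind them, then draw the blade out and put the lifter back down flat on the worktop, clear of the warmer. The wax is soft: do not tip the candle or force it, and leave everything else where it stands.

Things in the scene. Friction and masses are not known exactly. Their poses are not given: they have to be found in the camera images.
- lifter: Loose flat lifter, 0.16 kg: steel blade 138 x 32 mm, 4 mm thick, with a wooden bridge handle. Origin: underside of the blade, below the middle of the handle; x along the blade to its free tip, z up. Blade from x = -44 to +94 mm. It starts flat on the worktop, its tip pointing away from the robot, turned up to 0.35 rad.
- lifter_handle (a point): Middle of the lifter's handle bar, 48 mm above the underside of the blade. The bar runs along the lifter's x, 82 mm long, 18 mm wide, 22 mm high; pinch it firmly across (along the lifter's y) from above here. Posts 5 mm thick at x = -38 and +36 mm join it to the blade. Grip with 40 to 60 N.
- lifter_bay (a point): Point on the blade's top, 71.7 mm ahead of the lifter's origin: where the centre of the candle's underside lies when it is pushed back against both pegs. The two upright pegs, 6 mm thick and 14 mm high, stand on the blade 30 mm behind this point, 12 mm to either side of the middle.
- candle: Loose candle in a round metal cup, 58 mm diameter, 24 mm high, 0.13 to 0.18 kg. Origin: centre of its underside, z up. It starts on the lifter's blade 1 to 5 mm ahead of point lifter_bay and up to 3 mm aside, overhanging the blade at both sides, held by friction only.
- warmer: Fixed teapot warmer, 125 x 116 mm. Origin on the worktop under its middle; x from its open front (x = -55 mm) to the back wall (x = 61), z up; turned up to 0.3 rad. Cheeks with inner faces at y = +-46 mm, 78 mm high (101 mm behind x = 10). Two thin pot bars cross at x = 24 and 52, z = 104 mm. Inside is a cradle: see the points.
- warmer_front (a point): Middle of the warmer's open front at rail height, 54 mm up. The cradle has two level rails with this top height, and between them an open gap 42 mm wide, open in front, which the blade enters and sinks into (free down to z = 10 mm). Each rail ends in front in a lip 4 mm high, 7 mm long; side guides leave the candle 4 mm of play each way.
- warmer_seat (a point): Where the underside centre of a seated candle lies if the cradle is set foremost. The cradle is set 0 to 38 mm further back (+x of warmer), NOT reported: feel it. A sprung slick plate behind is met 4 mm short of the seat: about 1.2 N, then 0.3 N per mm. Push it in 6 to 10 mm (2 to 6 past the seat; 3 to 4.2 N) to clear the lips, then lower; it bottoms at 11 mm. It then holds the candle.
- matchbox: bystander: small matchbox 54 x 36 x 16 mm lying flat; origin centre of underside
- tea_glass: bystander: waisted tea glass, 53 mm wide, 91 mm high; origin centre of underside
- honey_jar: bystander: jar with a lid, 60 mm wide, 86 mm high; origin centre of underside
- lemon: bystander: lemon 78 x 55 mm; origin at its underside
- saucer: bystander: small saucer, 104 mm wide, 16 mm high; origin centre of underside
- teapot: bystander: small teapot 205 x 151 x 106 mm; origin centre of underside
Mind the look-alikes: they are no part of the job. What is shaped like the candle but orange or yellow is not meant.

How it is judged:
On the way, in this order (a step that is already met when the one before it is completed fails the run):
1. the lifter is raised with the candle on its blade (height (world z) of candle above 0.045 m and height (world z) of lifter above 0.04 m and contact force between candle and lifter above 0.2 N and x of candle in the frame of lifter above 0.06 m and z of candle in the frame of lifter below 0.012 m), for 0.2 s.
2. the candle is pressed against the sprung plate by the lifter (contact force between candle and warmer above 1.5 N and contact force between candle and lifter above 1.5 N and z of candle in the frame of warmer above 0.0575 m), for 0.1 s.
3. the candle sits flat behind the lips (z of candle in the frame of warmer between 0.052 and 0.0555 m and angle between candle's own z axis and vertical below 0.04 rad and x of candle in the frame of warmer above -0.034 m and contact force between candle and warmer above 0.3 N), for 0.2 s.
At the end, for the whole second after the job is handed in: The candle sits flat (within 0.04 rad) on the cradle's rails behind the lips (its underside within 2 mm of the rail tops, within 6 mm of the warmer's middle line), at rest; the lifter lies flat and still on the worktop, touching neither candle nor warmer (z of candle in the frame of warmer between 0.052 and 0.0555 m and angle between candle's own z axis and vertical below 0.04 rad and x of candle in the frame of warmer between -0.034 and 0.012 m and y of candle in the frame of warmer between -0.006 and 0.006 m and linear speed of each of candle, lifter below 0.01 m/s and height (world z) of lifter between -0.004 and 0.004 m and angle between lifter's own z axis and vertical below 0.05 rad and contact force between lifter and candle below 0.05 N and contact force between lifter and warmer below 0.05 N).
It fails at once if the candle is tipped more than 0.26 rad (15 degrees) (angle between candle's own z axis and vertical above 0.26 rad).
It fails at once if the gripper touches the candle (contact force between the fingers and candle above 0.3 N).
It fails at once if the candle is forced against the warmer with more than 20 N (contact force between candle and warmer above 20 N).
It fails at once if the lifter is forced against the warmer with more than 20 N (contact force between lifter and warmer above 20 N).
It fails at once if a bystander is moved more than 30 mm (distance of any of matchbox, tea_glass, honey_jar, lemon, saucer, teapot from where it was at the start of the episode above 0.03 m).
It also fails if it takes over 67 s, if anything falls off the work surface, if the arm or the gripper's body presses on something with over 40 N, if the wrist force passes 120 N, or if a joint passes its speed limit or range.

## Working session

There is one attempt and no reset: what is moved stays moved. The work goes in short steps, Python scripts to look and compute and a tool call to move; the robot and the scene stay as the last step left them, time stands still between calls to the robot, and variables do not carry over. Pictures are saved under pics/ and viewed, at most 10 in all, crops included, and the job is handed in when it is done.

Besides the shell and the picture viewer there is one more tool, called after "Request:" as name([rows], argument=value, ...), one row to a line, values as JSON. play_rows: Moves the arm, as the interface text tells. Its arguments: {"type":"object","properties":{"fingers":{"type":"array","items":{"type":"number"}},"delta_pos":{"type":"array","items":{"type":"array","items":{"type":"number"}}},"yaw":{"type":"array","items":{"type":"number"}},"squeeze":{"type":"number"}},"required":["fingers","delta_pos","yaw"]}

```bash
mkdir -p pics
cat > h.py <<'E'
import numpy as np, cv2
from plant import get_obs, imaging, arm
from scipy.spatial.transform import Rotation as R
def snap(n):
    s=imaging.snapshot(n); np.savez('last_'+n,**s); return s
def cloud(s):
    d=s['depth']; K=s['camera_matrix']; v,u=np.mgrid[0:480,0:640]
    x=(u-K[0,2])/K[0,0]*d; y=(v-K[1,2])/K[1,1]*d
    p=np.stack([x,-y,-d],-1); return p@rot(s).T+s['position']
def rot(s):
    a=np.array(s['attitude']); return a if a.shape==(3,3) else R.from_quat(a).as_matrix()
E
python3 - <<'E'
from h import *
for n in ['top','side']:
    s=snap(n); cv2.imwrite(f'pics/{n}0.png',s['image'][:,:,::-1]); print(s['position'],s['attitude'],s['camera_matrix'].tolist(),[k for k in s])
    d=s['depth']; print((d==0).mean(), d[d>0].min(), d.max())
o=get_obs(); print(o)
E
```

```text
[0.4108989  0.14213003 1.00416461] [ 0.06218667 -0.05288098 -0.70162587  0.70785419] [[467.8545845839966, 0.0, 313.50884029756946], [0.0, 467.8545845839966, 240.57298696594052], [0.0, 0.0, 1.0]] ['image', 'depth', 'camera_matrix', 'position', 'attitude']
0.003935546875 0.39874595 1.835832
[0.48618913 1.09644111 0.67406041] [-0.01708616  0.48279963  0.87531493 -0.02088927] [[534.6644800526899, 0.0, 317.976898531953], [0.0, 534.6644800526899, 237.65105873337802], [0.0, 0.0, 1.0]] ['image', 'depth', 'camera_matrix', 'position', 'attitude']
0.029892578125 0.32722 3.9993978
{'t': 0.1, 'joint_positions': array([-1.33276851,  0.38381275,  0.0438442 ,  1.59942409, -0.01789059,
        1.16121573, -0.04987248]), 'dq': array([-0.00167853, -0.00241368, -0.00114101, -0.00559165,  0.00032087,
        0.00104662, -0.00046767]), 'tau': array([ 2.64594506e-03, -4.34723568e+01,  1.02941953e+00, -2.50455129e+01,
        1.09589228e-02,  5.37371539e-03,  1.05126651e-05]), 'ee_pos': array([0.21393146, 0.61286843, 0.22997115]), 'eef_rot': array([ 1.67074568e-01,  9.85943491e-01, -1.22627509e-03, -1.35162114e-04]), 'wrist_force': array([ 0.10126821,  0.38794547, -0.04812381]), 'wrist_torque': array([-0.02438561,  0.03208364,  0.01534597]), 'grip_force': 0.0, 'grip_width': 0.08538679432898345}
```

View pics/top0.png

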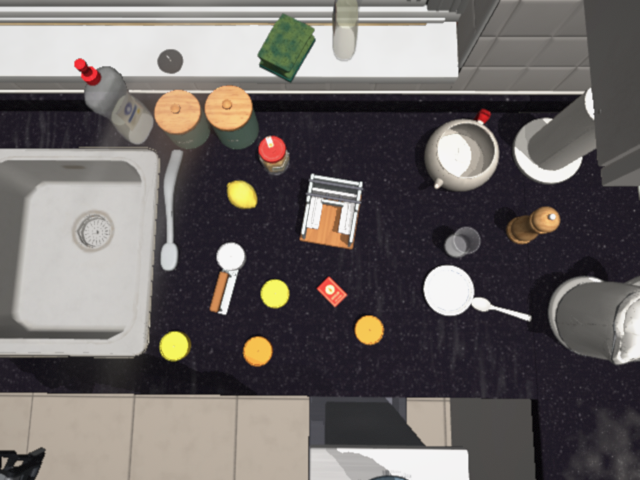

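View pics/side0.png

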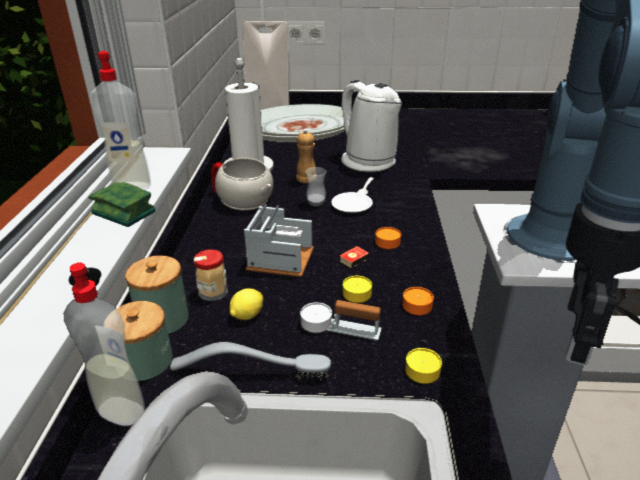

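The top view shows these candidates for the candle: white cup at (231,257) lying on the blade, yellow at (275,293) and (174,346), orange at (257,351) and (369,330). I choose the white one on the lifter. The wooden handle is at (220,292). The warmer is at (332,212), with its wooden open front facing the robot.

```bash
cat > m.py <<'E'
from h import *
s=dict(np.load('last_top.npz')); P=cloud(s); im=s['image']
hsv=cv2.cvtColor(im,cv2.COLOR_RGB2HSV)
def at(x,y):return P[y,x].round(3)
print('table',at(300,270),at(200,330))
v,u=np.mgrid[0:480,0:640]
box=lambda a,b,c,d:(u>=a)&(u<b)&(v>=c)&(v<d)
# handle
brown=(hsv[...,0]<16)&(hsv[...,1]>110)&box(200,245,265,320)&(P[...,2]>.035)
q=P[brown]; print('handle n',len(q),np.percentile(q[:,2],[10,50,90]).round(4))
r=cv2.minAreaRect((q[:,:2]*1000).astype(np.float32)); print('handle rect mm',r)
# candle: top rim points
c=box(210,252,238,277)&(P[...,2]>.018)&(hsv[...,1]<80)&(P[...,2]<.05)
q=P[c]; print('candle z',np.percentile(q[:,2],[10,50,90]).round(4)); print('circle',cv2.minEnclosingCircle((q[:,:2]*1000).astype(np.float32)), len(q), (q[:,:2].mean(0)*1000).round(1))
# warmer
w=box(285,380,165,260)&(P[...,2]>.004)&(P[...,2]<.13)
q=P[w]; print('warmer rect',cv2.minAreaRect((q[:,:2]*1000).astype(np.float32)))
for lo,hi in[(.004,.03),(.045,.062),(.07,.085),(.095,.112)]:
    t=q[(q[:,2]>lo)&(q[:,2]<hi)]; print(lo,hi,len(t),cv2.minAreaRect((t[:,:2]*1000).astype(np.float32)), np.median(t[:,2]))
a=cv2.resize(im[155:325,190:390],None,fx=3.9,fy=3.5,interpolation=cv2.INTER_CUBIC); cv2.imwrite('pics/crop0.png',a[:,:,::-1])
# rotated map of warmer for side check
E
python3 m.py
```

```text
table [0.511 0.185 0.   ] [0.382 0.394 0.003]
handle n 362 [0.0558 0.0583 0.0606]
handle rect mm ((456.1044921875, 250.3107452392578), (220.64300537109375, 79.39221954345703), 87.11121368408203)
candle z [0.0218 0.0241 0.0274]
circle ((530.134521484375, 331.7431945800781), 35.44770812988281) 609 [536.8 331.5]
warmer rect ((641.9258422851562, 119.123779296875), (206.13380432128906, 209.26025390625), 89.1240463256836)
0.004 0.03 1338 ((641.9258422851562, 119.123779296875), (206.13380432128906, 209.26025390625), 89.1240463256836) 0.007825356048161869
0.045 0.062 862 ((626.30078125, 120.37570190429688), (108.02613067626953, 115.40888977050781), 80.64425659179688) 0.05399859491004827
0.07 0.085 466 ((626.5477905273438, 120.32331848144531), (103.99091339111328, 115.80200958251953), 80.84446716308594) 0.07824459600854927
0.095 0.112 542 ((658.8967895507812, 115.256591796875), (109.57546997070312, 57.37565231323242), 80.05590057373047) 0.10494087225023041
```

View pics/crop0.png

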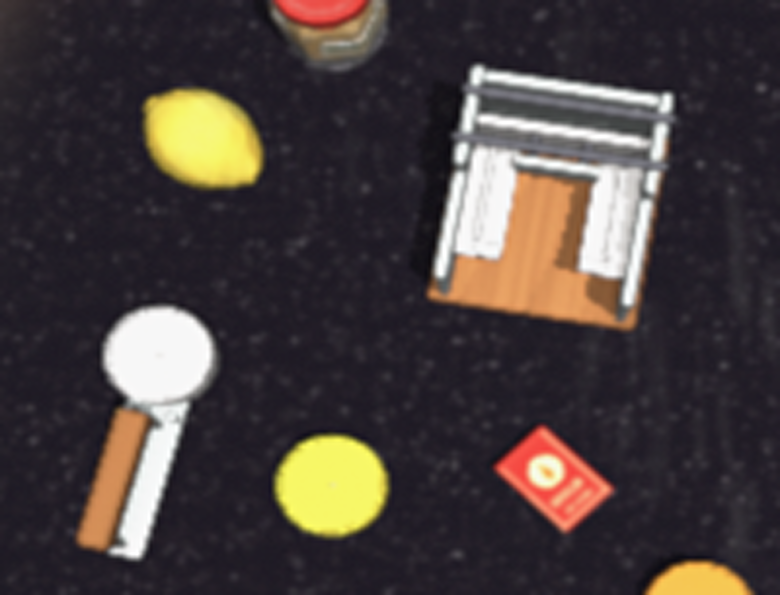

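The crop confirms the choice: white cup at crop (160,355), resting on the steel blade of the wooden-handled lifter. Warmer board front edge runs (430,295)–(635,325). Now the finer numbers.

```bash
cat > m2.py <<'E'
from h import *
v,u=np.mgrid[0:480,0:640]
box=lambda a,b,c,d:(u>=a)&(u<b)&(v>=c)&(v<d)
def axis(q):
    m=np.median(q,0); q=q[np.linalg.norm(q-m,axis=1)<.06]
    l=cv2.fitLine((q*1000).astype(np.float32),cv2.DIST_HUBER,0,.01,.01).ravel()
    d=l[:2]*np.sign(l[0]); t=(q*1000-l[2:])@d; n=(q*1000-l[2:])@[-d[1],d[0]]
    return np.degrees(np.arctan2(d[1],d[0])),l[2:]+d*np.mean(np.percentile(t,[1,99])),np.percentile(t,[1,99]),np.percentile(n,[2,98])
for n,b in(('top',(200,245,265,320)),('side',(325,390,295,330))):
    s=dict(np.load(f'last_{n}.npz')); P=cloud(s); hsv=cv2.cvtColor(s['image'],cv2.COLOR_RGB2HSV)
    k=(hsv[...,0]<16)&(hsv[...,1]>110)&box(*b)&(P[...,2]>.053)&(P[...,2]<.066)
    print(n,'handle',k.sum(),axis(P[k][:,:2]))
    # candle by ray cast onto top plane z=.028
    if n=='top':
        k=box(214,250,240,274)&(hsv[...,1]<60)&(hsv[...,2]>150)
        c=max(cv2.findContours(k.astype(np.uint8),0,1)[0],key=cv2.contourArea)
        (cu,cv_),ax,an=cv2.fitEllipse(c); K=s['camera_matrix']
        r=rot(s)@np.array([(cu-K[0,2])/K[0,0],-(cv_-K[1,2])/K[1,1],-1]); p=s['position']+r*(.028-s['position'][2])/r[2]
        print('candle px',cu,cv_,ax,'xy',p)
        th=np.radians(-9.4); Rz=np.array([[np.cos(th),-np.sin(th)],[np.sin(th),np.cos(th)]])
        w=box(285,380,165,260); q=P[w].copy(); q[:,:2]=(q[:,:2]-[.6236,.1208])@Rz; q*=1000
        print('cheek front edges',[ (sg,axis(P[w][(abs(q[:,2]-78)<5)&(sg*q[:,1]>40)&(sg*q[:,1]<60)&(q[:,0]<8)][:,:2])) for sg in(1,-1)])
        for sg in(1,-1):
            for lo,hi in((50,56.0),(56.5,66)):
                t=q[(q[:,2]>lo)&(q[:,2]<hi)&(sg*q[:,1]>22)&(sg*q[:,1]<34)&(abs(q[:,0])<70)]
                print(sg,lo,len(t),np.percentile(t[:,0],[2,10,50,90,98]).round(1),np.percentile(t[:,1],[2,98]).round(1))
        t=q[(abs(q[:,1])<14)&(q[:,2]>20)&(abs(q[:,0])<70)]
        for x in range(-60,60,4):
            m=t[(t[:,0]>=x)&(t[:,0]<x+4)]
            if len(m): print(x,len(m),np.percentile(m[:,2],[5,50,95]).round(0),end='; ')
E
python3 m2.py
```

```text
top handle 356 (np.float32(-13.83293), array([460.87051814, 346.00703846]), array([-38.87130336,  39.46236802]), array([-8.25576075,  9.10310078]))
candle px 230.36891174316406 257.2772521972656 (26.3001708984375, 30.043453216552734) xy [0.53426474 0.33064751 0.028     ]
cheek front edges [(1, (np.float32(-9.359751), array([608.54777763, 172.64767431]), array([-30.25259696,  30.67593179]), array([-2.87047687,  3.05386463]))), (-1, (np.float32(-9.490835), array([592.50271569,  76.31161568]), array([-29.64213276,  30.88973907]), array([-3.01260493,  2.90909561])))]
1 50 134 [-32.1 -23.4   1.5  26.7  30.9] [22.3 33.1]
1 56.5 59 [-35.1 -33.6  -5.7  38.2  59.1] [22.5 33.7]
-1 50 142 [-34.1 -23.9   0.9  28.6  59.1] [-33.2 -22.2]
-1 56.5 43 [-33.6 -32.1   3.   38.4  59.1] [-34.  -22.9]
16 61 [ 58.  77. 108.]; 20 42 [ 77. 105. 108.]; 24 4 [ 68.  88. 106.]; 32 6 [67. 71. 73.]; 36 57 [57. 73. 83.]; 40 15 [79. 80. 82.]; 44 17 [102. 106. 109.]; 48 24 [105. 107. 109.]; 52 3 [103. 104. 106.]; 56 90 [25. 49. 94.]; side handle 347 (np.float32(-13.267597), array([462.60660171, 350.96833479]), array([-38.45590081,  39.74112822]), array([-11.18569545,   5.96115533]))
```

White candle at about (534,331) mm; handle middle about (461.5,348.5) mm, yaw -13.6°. Warmer origin (622.7,120.8) mm, yaw -9.4°. The lips' front at warmer x≈-35 puts the seat at about -7 (to be felt). Approaching.

Request:
play_rows([
  [20, -22, 0],
  [28, -30, 0],
  [28, -30, 0],
  [28, -30, 0],
  [28, -30, -10],
], fingers=[-1, -1, -1, -1, -1], yaw=[1, 1, 1, 1, 1], squeeze=50)

```text
t: 0.6
ee_pos: [0.3476, 0.4711, 0.2222]
eef_rot: [0.123, 0.992, 0.001, 0.001]
wrist_force: [1.1, 0.6, 0.7]
grip_width: 0.0852
grip_force: 0.0
```

Request:
play_rows([
  [28, -30, -10],
  [28, -30, -15],
  [28, -30, -15],
  [20, -20, -15],
  [12, -12, -15],
], fingers=[-1, -1, -1, -1, -1], yaw=[0.6, 0, 0, 0, 0])

```text
t: 1.1
ee_pos: [0.4644, 0.3459, 0.1503]
eef_rot: [0.121, 0.993, -0.001, 0.0]
wrist_force: [-0.3, -0.4, -0.0]
grip_width: 0.0856
grip_force: 0.0
```

```bash
cat > st.py <<'E'
from h import *
o=get_obs(); M=R.from_quat(o['eef_rot']).as_matrix(); y=M[:,1]*np.sign(M[1,1])
yaw=np.degrees(np.arctan2(-y[0],y[1])); p=o['ee_pos']*1000
th=np.radians(-9.43); d=(p[:2]-[622.7,120.8]); 
print('t',round(o['t'],2),'tcp',p.round(1),'yaw',round(yaw,2),'tilt',np.degrees(np.arccos(-M[2,2])).round(2),'warmer xy',(d@[np.cos(th),np.sin(th)]).round(1),(d@[-np.sin(th),np.cos(th)]).round(1),'F',o['wrist_force'].round(2),'T',o['wrist_torque'].round(2),'w',round(o['grip_width']*1000,1),'gf',round(float(o['grip_force']),1))
E
python3 st.py
```

```text
t 1.1 tcp [464.4 345.9 150.3] yaw -13.92 tilt 0.11 warmer xy -193.0 196.1 F [-0.34 -0.36 -0.04] T [0.07 0.04 0.01] w 85.6 gf 0.0
```

Request:
play_rows([
  [0, 0, 0],
  [0, 0, -20],
  [0, 0, -20],
  [0, 0, -20],
  [0, 0, 0],
], fingers=[-1, -1, -1, -1, -1], yaw=[0, 0, 0, 0, 0])

```text
t: 1.6
ee_pos: [0.4586, 0.3499, 0.0888]
eef_rot: [0.117, 0.993, -0.002, -0.003]
wrist_force: [-0.3, 0.3, -0.4]
grip_width: 0.0855
grip_force: 0.0
```

```bash
python3 st.py
python3 - <<'E'
from h import *
s=snap('side'); cv2.imwrite('pics/s1.png',cv2.resize(s['image'][220:370,260:460],None,fx=3.5,fy=3.5)[:,:,::-1])
E
```

```text
t 1.6 tcp [458.6 349.9  88.8] yaw -13.48 tilt 0.37 warmer xy -199.4 199.1 F [-0.26  0.28 -0.36] T [-0.    0.04  0.07] w 85.5 gf 0.0
```

View pics/s1.png

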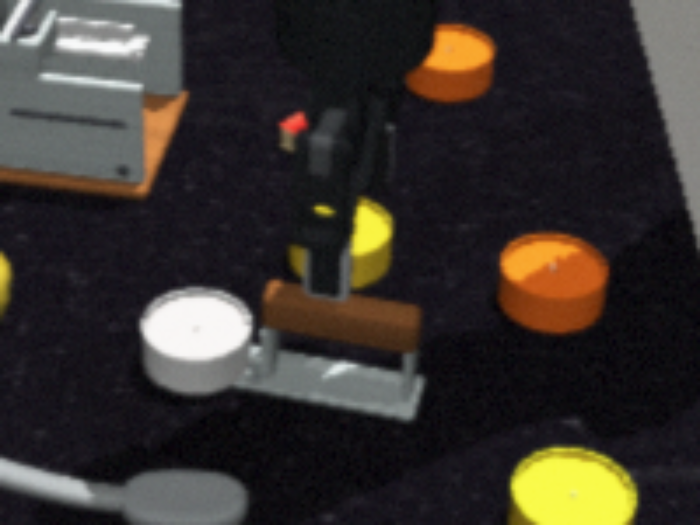

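The side crop shows the fingers straddling above the bar (crop 330,290), roughly mid-length, with the candle still on the blade at (195,340). Descending and closing gently.

Request:
play_rows([
  [0, 0, -10],
  [0, 0, -12],
  [0, 0, -12],
  [0, 0, -12],
  [0, 0, 0],
], fingers=[-1, -1, -1, -1, -1], yaw=[0, 0, 0, 0, 0])

```text
t: 2.15
ee_pos: [0.4605, 0.3484, 0.0428]
eef_rot: [0.119, 0.993, -0.002, -0.002]
wrist_force: [0.1, -0.2, -0.5]
grip_width: 0.0853
grip_force: 0.0
```

Request:
play_rows([
  [0, 0, 0],
  [0, 0, 0],
  [0, 0, 0],
  [0, 0, 0],
  [0, 0, 0],
], fingers=[-0.8, -0.6, -0.4, -0.2, 0], yaw=[0, 0, 0, 0, 0])

```text
t: 2.65
ee_pos: [0.4624, 0.3499, 0.0457]
eef_rot: [0.119, 0.993, 0.0, 0.0]
wrist_force: [0.2, 0.1, 0.6]
grip_width: 0.0432
grip_force: 0.0
```

```bash
python3 st.py
```

```text
t 2.65 tcp [462.4 349.9  45.7] yaw -13.64 tilt 0.04 warmer xy -195.7 199.8 F [0.24 0.14 0.55] T [ 0.05 -0.03 -0.03] w 43.2 gf 0.0
```

Request:
play_rows([
  [0, -0.5, -6],
  [0, -0.5, -6],
  [0, 0, -6],
  [0, 0, 0],
  [0, 0, 0],
], fingers=[0, 0, 0, 0, 0], yaw=[0, 0, 0, 0, 0])

```text
t: 3.15
ee_pos: [0.4619, 0.3484, 0.0267]
eef_rot: [0.119, 0.993, -0.0, -0.0]
wrist_force: [0.3, 0.6, 0.6]
grip_width: 0.0427
grip_force: 0.0
```

```bash
python3 st.py
python3 - <<'E'
from h import *
s=snap('top'); P=cloud(s); im=s['image']; hsv=cv2.cvtColor(im,cv2.COLOR_RGB2HSV)
v,u=np.mgrid[0:480,0:640]
k=(hsv[...,0]<16)&(hsv[...,1]>110)&(P[...,2]>.05)&(P[...,2]<.068)&(u>200)&(u<245)&(v>265)&(v<320)
q=P[k][:,:2]*1000; l=cv2.fitLine(q.astype(np.float32),cv2.DIST_HUBER,0,.01,.01).ravel(); print(len(q),l,np.degrees(np.arctan2(l[1],l[0])))
E
```

```text
t 3.15 tcp [461.9 348.4  26.7] yaw -13.64 tilt 0.06 warmer xy -196.0 198.2 F [0.31 0.56 0.57] T [-0.02  0.    0.02] w 42.7 gf 0.0
84 [ 9.7448355e-01 -2.2445884e-01  4.5747559e+02  3.4219238e+02] -12.971058
```

Request:
play_rows([
  [0, 0, 0],
  [0, 0, 0],
  [0, 0, 0],
  [0, 0, 0],
  [0, 0, 0],
], fingers=[0.1, 0.2, 0.3, 0.36, 0.42], yaw=[0, 0, 0, 0, 0])

```text
t: 3.7
ee_pos: [0.4622, 0.3487, 0.0273]
eef_rot: [0.119, 0.993, 0.0, 0.0]
wrist_force: [-0.1, 0.4, -1.0]
grip_width: 0.0249
grip_force: 0.0
```

Request:
play_rows([
  [0, 0, 0],
  [0, 0, 0],
  [0, 0, 0],
  [0, 0, 0],
  [0, 0, 0],
], fingers=[0.47, 0.52, 0.56, 0.6, 0.64], yaw=[0, 0, 0, 0, 0])

```text
t: 4.2
ee_pos: [0.462, 0.348, 0.0271]
eef_rot: [0.119, 0.993, -0.001, -0.0]
wrist_force: [-0.9, -2.1, 1.0]
grip_width: 0.0173
grip_force: 48.8
```

Request:
play_rows([
  [0, 0, 0],
  [0, 0, 0],
  [0, 0, 0],
  [0, 0, 0],
  [0, 0, 0],
], fingers=[0.7, 0.8, 1, 1, 1], yaw=[0, 0, 0, 0, 0])

```text
t: 4.7
ee_pos: [0.4622, 0.3491, 0.0271]
eef_rot: [0.119, 0.993, 0.0, 0.0]
wrist_force: [0.6, -0.7, -2.2]
grip_width: 0.0172
grip_force: 48.7
```

```bash
python3 st.py
```

```text
t 4.7 tcp [462.2 349.1  27.1] yaw -13.62 tilt 0.04 warmer xy -195.8 198.9 F [ 0.57 -0.69 -2.21] T [-0.14  0.06 -0.06] w 17.2 gf 48.7
```

Gripped. Lift gently, straight up.

Request:
play_rows([
  [0, 0, 1],
  [0, 0, 3],
  [0, 0, 5],
  [0, 0, 6],
  [0, 0, 6],
], fingers=[1, 1, 1, 1, 1], yaw=[0, 0, 0, 0, 0])

```text
t: 5.2
ee_pos: [0.4622, 0.3489, 0.0489]
eef_rot: [0.119, 0.993, 0.0, 0.0]
wrist_force: [0.3, -0.5, -3.5]
grip_width: 0.0176
grip_force: 48.8
```

Request:
play_rows([
  [0, 0, 6],
  [0, 0, 6],
  [0, 0, 6],
  [0, 0, 6],
  [0, 0, 5],
], fingers=[1, 1, 1, 1, 1], yaw=[0, 0, 0, 0, 0])

```text
t: 5.7
ee_pos: [0.4623, 0.3488, 0.0779]
eef_rot: [0.119, 0.993, 0.0, 0.0]
wrist_force: [0.1, 0.5, -3.1]
grip_width: 0.0172
grip_force: 48.8
```

Request:
play_rows([
  [0, 0, 4],
  [0, 0, 2],
  [0, 0, 1],
  [0, 0, 0],
  [0, 0, 0],
], fingers=[1, 1, 1, 1, 1], yaw=[0, 0, 0, 0, 0])

```text
t: 6.2
ee_pos: [0.462, 0.3486, 0.084]
eef_rot: [0.119, 0.993, -0.0, -0.0]
wrist_force: [0.3, -0.1, -3.0]
grip_width: 0.0174
grip_force: 48.8
```

```bash
python3 st.py
python3 - <<'E'
from h import *
s=snap('side'); P=cloud(s); a=s['image'][200:360,270:470]; cv2.imwrite('pics/s2.png',cv2.resize(a,None,fx=3.5,fy=3.5)[:,:,::-1])
E
```

```text
t 6.2 tcp [462.  348.6  84. ] yaw -13.64 tilt 0.04 warmer xy -195.9 198.3 F [ 0.29 -0.11 -3.03] T [0.01 0.18 0.02] w 17.4 gf 48.8
```

View pics/s2.png

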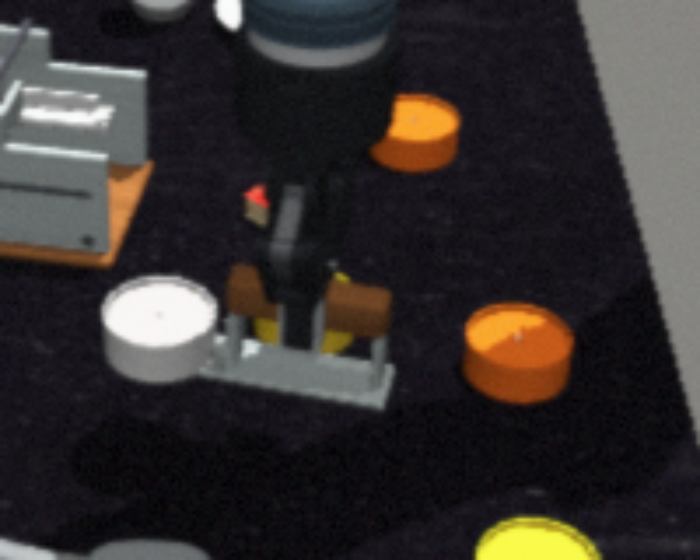

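Lifted: candle level on the blade (crop 158,325), total load about 3.0 N. Moving sideways to the warmer's mid line and measuring the candle's offset.

Request:
play_rows([
  [-0.5, -2, 0],
  [-1, -5, 0],
  [-2, -8, 0],
  [-2, -10, 0],
  [-2, -10, 0],
], fingers=[1, 1, 1, 1, 1], yaw=[0, 0, 0.2, 0.3, 0.3])

```text
t: 6.75
ee_pos: [0.4544, 0.3122, 0.0842]
eef_rot: [0.112, 0.994, -0.0, -0.0]
wrist_force: [0.8, -0.4, -4.1]
grip_width: 0.0172
grip_force: 48.8
```

Request:
play_rows([
  [-2, -10, 0],
  [-2, -10, 0],
  [-2, -10, 0],
  [-2, -10, 0],
  [-2, -10, 0],
], fingers=[1, 1, 1, 1, 1], yaw=[0.3, 0.3, 0.3, 0.3, 0.3])

```text
t: 7.25
ee_pos: [0.4445, 0.2628, 0.0843]
eef_rot: [0.099, 0.995, 0.0, 0.0]
wrist_force: [-0.4, -0.8, -4.0]
grip_width: 0.0174
grip_force: 48.8
```

Request:
play_rows([
  [-2, -10, 0],
  [-2, -10, 0],
  [-2, -10, 0],
  [-2, -10, 0],
  [-2, -10, 0],
], fingers=[1, 1, 1, 1, 1], yaw=[0.3, 0.3, 0.3, 0.3, 0.3])

```text
t: 7.75
ee_pos: [0.4345, 0.2129, 0.0843]
eef_rot: [0.086, 0.996, 0.0, 0.0]
wrist_force: [0.5, 0.1, -3.8]
grip_width: 0.0171
grip_force: 48.8
```

Request:
play_rows([
  [-2, -10, 0],
  [-2, -10, 0],
  [-2, -9, 0],
  [-2, -8, 0],
  [-2, -6, 0],
], fingers=[1, 1, 1, 1, 1], yaw=[0.2, 0.2, 0, 0, 0])

```text
t: 8.25
ee_pos: [0.4245, 0.1698, 0.0843]
eef_rot: [0.083, 0.997, -0.0, -0.0]
wrist_force: [-0.4, -0.0, -2.4]
grip_width: 0.0174
grip_force: 48.8
```

Request:
play_rows([
  [-1, -4, 0],
  [0, -2, 0],
  [0, 0, 0],
  [0, 0, 0],
  [0, 0, 0],
], fingers=[1, 1, 1, 1, 1], yaw=[0, 0, 0, 0, 0])

```text
t: 8.75
ee_pos: [0.4238, 0.1652, 0.0843]
eef_rot: [0.082, 0.997, 0.0, 0.0]
wrist_force: [1.5, -1.1, -3.5]
grip_width: 0.0171
grip_force: 48.8
```

```bash
cat > cand.py <<'E'
from h import *
import sys
zt=float(sys.argv[1])
exec(open('st.py').read().split('\n',1)[1])
s=snap('top'); P=cloud(s); hsv=cv2.cvtColor(s['image'],cv2.COLOR_RGB2HSV); K=s['camera_matrix']
e=p/1000; ax=np.array([np.cos(np.radians(yaw)),np.sin(np.radians(yaw)),0]); pt=e+.075*ax; pt[2]=zt
c=rot(s).T@(pt-s['position']); uv=np.array([c[0]/-c[2]*K[0,0]+K[0,2], -c[1]/-c[2]*K[1,1]+K[1,2]])
v,u=np.mgrid[0:480,0:640]
k=(hsv[...,1]<60)&(hsv[...,2]>140)&(np.hypot(u-uv[0],v-uv[1])<21)&(P[...,2]>zt-.006)
ct=max(cv2.findContours(k.astype(np.uint8),0,1)[0],key=cv2.contourArea); (cu,cv_),a,_=cv2.fitEllipse(cv2.convexHull(ct))
r=rot(s)@np.array([(cu-K[0,2])/K[0,0],-(cv_-K[1,2])/K[1,1],-1]); q=s['position']+r*(zt-s['position'][2])/r[2]
d=(q-e)[:2]*1000; print('cand px',cu,cv_,a,'xy',q.round(4),'rel tool along',(d@ax[:2]).round(1),'lat',(d@[-ax[1],ax[0]]).round(1))
w=q[:2]*1000-[622.7,120.8]; print('cand in warmer',(w@[np.cos(th),np.sin(th)]).round(1),(w@[-np.sin(th),np.cos(th)]).round(1), 'z med',np.median(P[k][:,2]).round(4))
b=s['image'][150:330,230:400]; cv2.imwrite('pics/c_%d.png'%(o['t']*100),cv2.resize(b,None,fx=3.3,fy=3.3)[:,:,::-1])
E
python3 cand.py 0.085
```

```text
t 8.75 tcp [423.8 165.2  84.3] yaw -9.39 tilt 0.02 warmer xy -203.5 11.2 F [ 1.47 -1.14 -3.47] T [ 0.01  0.16 -0.02] w 17.1 gf 48.8
cand px 313.1180114746094 270.62890625 (27.48185920715332, 28.904876708984375) xy [0.5019 0.1552 0.085 ] rel tool along 78.7 lat 2.9
cand in warmer -124.8 14.1 z med 0.0819
```

Candle at camera warmer y +14.1, blade about +11. Shift -13 along the warmer's y, then check before entering.

Request:
play_rows([
  [-0.5, -3, 0],
  [-0.6, -4, 0.5],
  [-0.6, -4, 0.5],
  [-0.4, -2, 0],
  [0, 0, 0],
], fingers=[1, 1, 1, 1, 1], yaw=[0, 0, 0, 0, 0])

```text
t: 9.3
ee_pos: [0.4214, 0.151, 0.0853]
eef_rot: [0.083, 0.997, -0.0, -0.0]
wrist_force: [0.4, 0.5, -3.8]
grip_width: 0.0172
grip_force: 48.8
```

Request:
play_rows([
  [2, -0.3, 0],
  [4, -0.7, 0],
  [6, -1, 0],
  [6, -1, 0],
  [6, -1, 0],
], fingers=[1, 1, 1, 1, 1], yaw=[0, 0, 0, 0, 0])

```text
t: 9.8
ee_pos: [0.4465, 0.1477, 0.0853]
eef_rot: [0.082, 0.997, 0.0, 0.0]
wrist_force: [0.6, -0.4, -2.7]
grip_width: 0.0171
grip_force: 48.8
```

Request:
play_rows([
  [4, -0.7, 0],
  [2, -0.3, 0],
  [1, -0.2, 0],
  [0, 0, 0],
  [0, 0, 0],
], fingers=[1, 1, 1, 1, 1], yaw=[0, 0, 0, 0, 0])

```text
t: 10.3
ee_pos: [0.4522, 0.1465, 0.0852]
eef_rot: [0.082, 0.997, -0.0, -0.0]
wrist_force: [-0.5, -0.5, -3.7]
grip_width: 0.0175
grip_force: 48.8
```

```bash
python3 cand.py 0.086;ls pics
python3 - <<'E'
from h import *
f=[]
for i in range(8): imaging.snapshot('side'); o=get_obs(); f.append(np.r_[o['wrist_force'],o['wrist_torque']])
print(np.mean(f,0).round(2),np.std(f,0).round(2))
E
```

```text
t 10.3 tcp [452.2 146.5  85.2] yaw -9.42 tilt 0.03 warmer xy -172.4 -2.5 F [-0.49 -0.53 -3.71] T [-0.    0.18 -0.  ] w 17.5 gf 48.8
cand px 318.4218444824219 248.62460327148438 (9.409957885742188, 22.783105850219727) xy [0.5457 0.1451 0.086 ] rel tool along 92.4 lat 13.9
cand in warmer -80.0 11.3 z med 0.0828
c_1030.png
c_875.png
crop0.png
s1.png
s2.png
side0.png
top0.png
[ 0.19  0.16 -2.79  0.01  0.13 -0.  ] [0.5  0.47 0.33 0.03 0.01 0.03]
```

View pics/c_1030.png

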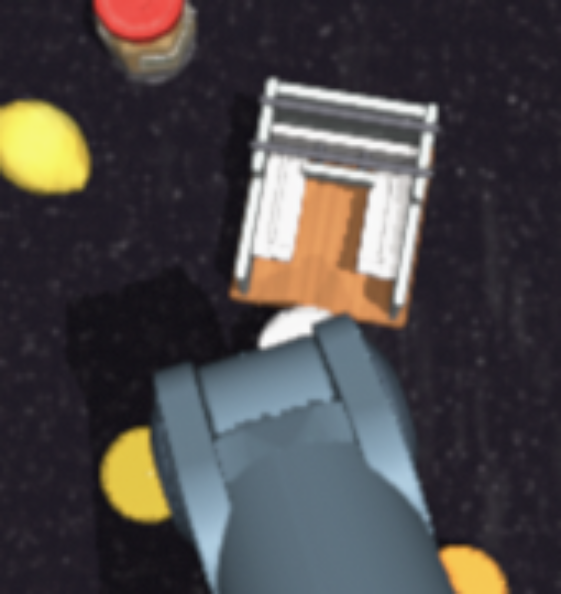

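The arm now hides most of the candle from above; a white arc shows at crop (290,325). I'll fit that arc with the known radius, and use the side view too.

```bash
cat > arc.py <<'E'
from h import *
from scipy.optimize import least_squares
th=np.radians(-9.43); ex=np.array([np.cos(th),np.sin(th)]); ey=np.array([-ex[1],ex[0]])
o=get_obs(); e=o['ee_pos']; zt=e[2]-.027+.028
for n in('top','side'):
    s=snap(n); P=cloud(s); hsv=cv2.cvtColor(s['image'],cv2.COLOR_RGB2HSV); K=s['camera_matrix']
    g=e[:2]+.077*ex+.001*ey
    k=(hsv[...,1]<60)&(hsv[...,2]>120)&(abs(P[...,2]-zt+.003)<.008)&(np.hypot(P[...,0]-g[0],P[...,1]-g[1])<.036)
    ct=max(cv2.findContours(k.astype(np.uint8),0,1)[0],key=cv2.contourArea)[:,0,:].astype(float)
    r=np.c_[(ct[:,0]-K[0,2])/K[0,0],-(ct[:,1]-K[1,2])/K[1,1],-np.ones(len(ct))]@rot(s).T
    q=(s['position']+r*((zt-s['position'][2])/r[:,2])[:,None])[:,:2]
    w=np.c_[(q-g)@ex,(q-g)@ey]*1000
    sel=((w[:,0]>8)|(w[:,1]>12)) if n=='top' else np.ones(len(w),bool)
    if n=='top': sel&=np.hypot(*w.T)>23
    f=least_squares(lambda c:np.hypot(w[sel,0]-c[0],w[sel,1]-c[1])-29,[0,0],loss='soft_l1')
    c=g*1000+f.x[0]*ex+f.x[1]*ey; d=c-[622.7,120.8]; t=c-e[:2]*1000
    print(n,sel.sum(),'resid',np.abs(f.fun).mean().round(2),'rel tool',(t@ex).round(1),(t@ey).round(1),'warmer',(d@ex).round(1),(d@ey).round(1))
    cv2.imwrite(f'pics/a_{n}_{int(o["t"]*100)}.png',s['image'][:,:,::-1])
E
python3 arc.py
```

```text
top 30 resid 1.04 rel tool 76.1 2.1 warmer -95.9 -0.4
side 69 resid 3.42 rel tool 77.2 8.3 warmer -94.9 5.9
```

Arc fit: the candle sits 2.1 mm left and about 76 mm ahead of the tool, so at warmer y≈-0.4 with the blade at -2.5. Trim +0.8 mm and enter.

Request:
play_rows([
  [2.1, 0.1, 0],
  [4, -0.3, 0],
  [6, -1, 0],
  [6, -1, 0],
  [6, -1, 0],
], fingers=[1, 1, 1, 1, 1], yaw=[0, 0, 0, 0, 0])

```text
t: 11.35
ee_pos: [0.4775, 0.1432, 0.0853]
eef_rot: [0.082, 0.997, 0.0, 0.0]
wrist_force: [-0.3, -0.1, -4.2]
grip_width: 0.0175
grip_force: 48.8
```

Request:
play_rows([
  [6, -1, 0],
  [6, -1, 0],
  [6, -1, 0],
  [5, -0.8, 0],
  [5, -0.8, 0],
], fingers=[1, 1, 1, 1, 1], yaw=[0, 0, 0, 0, 0])

```text
t: 11.85
ee_pos: [0.5051, 0.1386, 0.0852]
eef_rot: [0.082, 0.997, -0.0, -0.0]
wrist_force: [0.3, -0.4, -4.0]
grip_width: 0.0173
grip_force: 48.8
```

Request:
play_rows([
  [5, -0.8, 0],
  [4, -0.7, 0],
  [2, -0.3, 0],
  [0, 0, 0],
  [0, 0, 0],
], fingers=[1, 1, 1, 1, 1], yaw=[0, 0, 0, 0, 0])

```text
t: 12.35
ee_pos: [0.5154, 0.1369, 0.0852]
eef_rot: [0.082, 0.997, -0.0, -0.0]
wrist_force: [0.9, 0.5, -3.0]
grip_width: 0.0175
grip_force: 48.8
```

```bash
python3 st.py
cat > ff.py <<'E'
from h import *
f=[]
for i in range(10): imaging.snapshot('side'); o=get_obs(); f.append(np.r_[o['wrist_force'],o['wrist_torque']])
print('F',np.mean(f,0).round(2),np.std(f,0).round(2))
E
python3 ff.py; python3 arc.py
```

```text
t 12.35 tcp [515.4 136.9  85.2] yaw -9.43 tilt 0.03 warmer xy -108.5 -1.7 F [ 0.92  0.53 -3.01] T [0.02 0.13 0.01] w 17.5 gf 48.8
F [ 0.07 -0.11 -3.26  0.01  0.14 -0.02] [0.38 0.68 0.51 0.03 0.03 0.02]Traceback (most recent call last):
  File "arc.py", line 9, in <module>
    ct=max(cv2.findContours(k.astype(np.uint8),0,1)[0],key=cv2.contourArea)[:,0,:].astype(float)
       ~~~^^^^^^^^^^^^^^^^^^^^^^^^^^^^^^^^^^^^^^^^^^^^^^^^^^^^^^^^^^^^^^^^^
ValueError: max() iterable argument is empty
```

Request:
play_rows([
  [3, -0.5, 0],
  [4, -0.7, 0],
  [4, -0.7, 0],
  [3, -0.5, 0],
  [2, -0.3, 0],
], fingers=[1, 1, 1, 1, 1], yaw=[0, 0, 0, 0, 0])

```text
t: 13.4
ee_pos: [0.5323, 0.134, 0.0853]
eef_rot: [0.082, 0.997, -0.0, 0.0]
wrist_force: [0.1, -0.0, -3.0]
grip_width: 0.0175
grip_force: 48.8
```

```bash
python3 ff.py; python3 st.py
python3 - <<'E'
from h import *
s=snap('side'); cv2.imwrite('pics/s3.png',cv2.resize(s['image'][170:320,210:410],None,fx=3.8,fy=3.8)[:,:,::-1])
E
```

```text
F [-0.1  -0.07 -3.34  0.02  0.15  0.02] [0.49 0.44 0.44 0.02 0.03 0.02]
t 13.9 tcp [531.5 134.3  85.3] yaw -9.43 tilt 0.01 warmer xy -92.1 -1.6 F [ 0.06  0.16 -4.19] T [0.03 0.2  0.04] w 17.5 gf 48.8
```

View pics/s3.png

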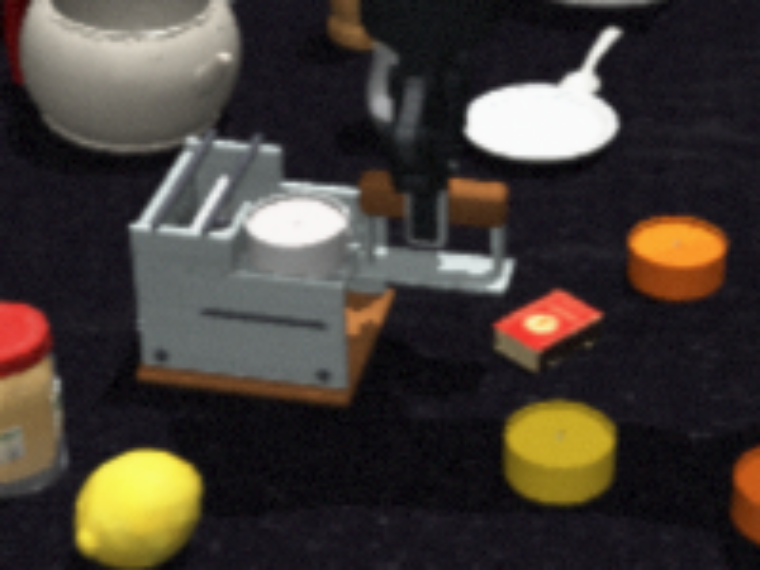

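The side crop shows the candle level inside the warmer at (298,225), just short of the plate. No contact force yet. Feeling forward.

Request:
play_rows([
  [1, -0.2, 0],
  [2, -0.3, 0],
  [2, -0.3, 0],
  [1, -0.2, 0],
  [0, 0, 0],
], fingers=[1, 1, 1, 1, 1], yaw=[0, 0, 0, 0, 0])

```text
t: 14.45
ee_pos: [0.5377, 0.1332, 0.0851]
eef_rot: [0.082, 0.997, -0.0, -0.0]
wrist_force: [-0.1, 0.4, -3.5]
grip_width: 0.0176
grip_force: 48.8
```

```bash
python3 ff.py; python3 st.py
```

```text
F [-0.22  0.08 -3.08  0.02  0.21  0.01] [0.48 0.49 0.39 0.02 0.02 0.02]
t 14.95 tcp [537.7 133.2  85.3] yaw -9.44 tilt 0.0 warmer xy -85.9 -1.7 F [-0.99  0.68 -3.18] T [0.02 0.22 0.04] w 17.5 gf 48.8
```

Request:
play_rows([
  [1, -0.2, 0],
  [1, -0.2, 0],
  [1, -0.1, 0],
  [0, 0, 0],
  [0, 0, 0],
], fingers=[1, 1, 1, 1, 1], yaw=[0, 0, 0, 0, 0])

```text
t: 15.45
ee_pos: [0.5404, 0.1327, 0.0851]
eef_rot: [0.082, 0.997, -0.0, -0.0]
wrist_force: [-1.0, 0.7, -3.7]
grip_width: 0.0173
grip_force: 48.8
```

```bash
python3 ff.py; python3 st.py
```

```text
F [-1.59  0.37 -3.13  0.07  0.46 -0.02] [0.49 0.41 0.47 0.03 0.04 0.03]
t 15.95 tcp [540.5 132.7  85.2] yaw -9.44 tilt 0.02 warmer xy -83.0 -1.7 F [-2.    0.91 -3.2 ] T [ 0.09  0.46 -0.03] w 17.4 gf 48.8
```

Contact felt: about 1.6 N at tool x -83 (moment 0.46 against 0.15 at rest, lever about 0.2 m). Pushing on in steps.

Request:
play_rows([
  [1, -0.2, 0],
  [1, -0.2, 0],
  [1, -0.1, 0],
  [1, -0.2, 0],
  [0, 0, 0],
], fingers=[1, 1, 1, 1, 1], yaw=[0, 0, 0, 0, 0])

```text
t: 16.45
ee_pos: [0.5445, 0.1322, 0.0852]
eef_rot: [0.082, 0.997, 0.0, -0.0]
wrist_force: [-2.7, 0.6, -2.9]
grip_width: 0.0177
grip_force: 48.8
```

```bash
python3 ff.py; python3 st.py
```

```text
F [-2.39  0.27 -2.97  0.19  0.69  0.03] [0.29 0.36 0.53 0.02 0.04 0.02]
t 16.95 tcp [544.5 132.1  85.2] yaw -9.43 tilt 0.01 warmer xy -79.0 -1.7 F [-2.4  -0.45 -3.27] T [0.18 0.75 0.03] w 17.3 gf 48.8
```

Request:
play_rows([
  [1, -0.2, 0],
  [1, -0.1, 0],
  [0.6, -0.1, 0],
  [0, 0, 0],
  [0, 0, 0],
], fingers=[1, 1, 1, 1, 1], yaw=[0, 0, 0, 0, 0])

```text
t: 17.45
ee_pos: [0.5471, 0.1316, 0.0852]
eef_rot: [0.082, 0.997, -0.0, -0.0]
wrist_force: [-2.9, 0.6, -3.5]
grip_width: 0.0173
grip_force: 48.8
```

```bash
python3 ff.py; python3 st.py;python3 - <<'E'
from h import *
s=snap('side'); cv2.imwrite('pics/s4.png',cv2.resize(s['image'][190:290,230:360],None,fx=6,fy=6,interpolation=cv2.INTER_CUBIC)[:,:,::-1])
E
```

```text
F [-2.95  1.   -3.16  0.24  0.88  0.04] [0.31 0.35 0.34 0.02 0.03 0.03]
t 17.95 tcp [547.2 131.6  85.2] yaw -9.44 tilt 0.01 warmer xy -76.2 -1.7 F [-2.76  1.2  -3.84] T [0.26 0.93 0.02] w 17.4 gf 48.8
```

View pics/s4.png

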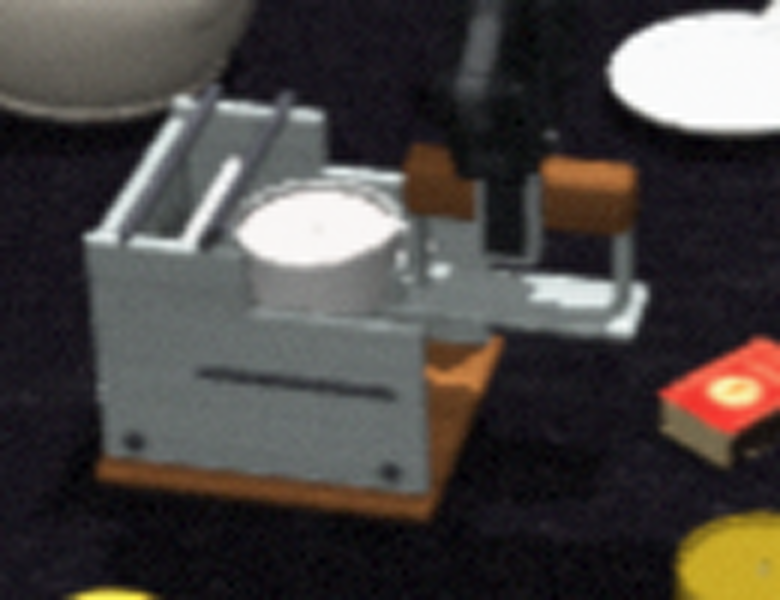

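Level, pushed in (candle at (318,225) in the crop), F≈3.1 N: about 6.5 mm. A bit more (1.3 mm), then lower slowly.

Request:
play_rows([
  [0.7, -0.1, 0],
  [0.6, -0.1, 0],
  [0, 0, 0],
  [0, 0, -0.5],
  [0, 0, -1],
], fingers=[1, 1, 1, 1, 1], yaw=[0, 0, 0, 0, 0])

```text
t: 18.5
ee_pos: [0.5486, 0.1315, 0.0838]
eef_rot: [0.082, 0.997, 0.0, 0.0]
wrist_force: [-3.0, 0.8, -2.0]
grip_width: 0.0173
grip_force: 48.8
```

Request:
play_rows([
  [0, 0, -1],
  [0, 0, -1],
  [0, 0, -1],
  [0, 0, -0.5],
  [0, 0, 0],
], fingers=[1, 1, 1, 1, 1], yaw=[0, 0, 0, 0, 0])

```text
t: 19.0
ee_pos: [0.5486, 0.1313, 0.0802]
eef_rot: [0.082, 0.997, -0.0, -0.0]
wrist_force: [-3.6, 0.5, -2.7]
grip_width: 0.0172
grip_force: 48.9
```

```bash
python3 ff.py; python3 st.py
```

```text
F [-3.38  0.77 -3.06  0.18  0.92  0.03] [0.36 0.45 0.69 0.03 0.03 0.03]
t 19.5 tcp [548.5 131.3  80.3] yaw -9.44 tilt 0.01 warmer xy -74.9 -1.8 F [-3.3   0.79 -2.98] T [0.15 0.93 0.04] w 17.4 gf 48.8
```

Request:
play_rows([
  [0, 0, -0.8],
  [0, 0, -1],
  [0, 0, -0.7],
  [0, 0, 0],
  [0, 0, 0],
], fingers=[1, 1, 1, 1, 1], yaw=[0, 0, 0, 0, 0])

```text
t: 20.0
ee_pos: [0.5485, 0.1314, 0.0777]
eef_rot: [0.082, 0.997, -0.0, -0.0]
wrist_force: [-3.5, 0.6, -3.6]
grip_width: 0.0172
grip_force: 48.9
```

```bash
python3 ff.py; python3 st.py
```

```text
F [-3.38  0.64 -2.89  0.16  0.91  0.01] [0.36 0.44 0.35 0.03 0.03 0.04]
t 20.5 tcp [548.5 131.4  77.8] yaw -9.44 tilt 0.0 warmer xy -74.9 -1.7 F [-3.75  1.09 -3.1 ] T [0.18 0.84 0.02] w 17.2 gf 48.9
```

Underside at about 54.7 mm, below the lip tops, and still fully carried by the blade: the foot is behind the lips. Lowering on.

Request:
play_rows([
  [0, 0, -0.7],
  [0, 0, -1],
  [0, 0, -1],
  [0, 0, -1],
  [0, 0, 0],
], fingers=[1, 1, 1, 1, 1], yaw=[0, 0, 0, 0, 0])

```text
t: 21.0
ee_pos: [0.5487, 0.1315, 0.0746]
eef_rot: [0.082, 0.997, 0.0, 0.0]
wrist_force: [-5.1, 1.5, 1.1]
grip_width: 0.0173
grip_force: 49.5
```

```bash
python3 ff.py; python3 st.py
```

```text
F [-4.99  0.2   1.06  0.06  1.12 -0.03] [0.56 0.48 0.4  0.02 0.02 0.04]
t 21.5 tcp [548.7 131.5  74.5] yaw -9.44 tilt 0.02 warmer xy -74.8 -1.5 F [-5.87  1.11  1.18] T [ 0.06  1.15 -0.05] w 17.4 gf 49.5
```

Request:
play_rows([
  [0, 0, -1],
  [0, 0, -1],
  [0, 0, -1],
  [0, 0, -1],
  [0, 0, 0],
], fingers=[1, 1, 1, 1, 1], yaw=[0, 0, 0, 0, 0])

```text
t: 22.0
ee_pos: [0.5487, 0.1315, 0.0703]
eef_rot: [0.082, 0.997, 0.0, 0.0]
wrist_force: [-5.1, 0.2, 1.0]
grip_width: 0.017
grip_force: 49.5
```

```bash
python3 ff.py; python3 st.py;python3 - <<'E'
from h import *
s=snap('side'); cv2.imwrite('pics/s5.png',cv2.resize(s['image'][190:290,230:360],None,fx=6,fy=6,interpolation=cv2.INTER_CUBIC)[:,:,::-1])
E
```

```text
F [-4.91  0.6   1.56  0.08  1.07 -0.04] [0.46 0.57 0.6  0.02 0.04 0.03]
t 22.5 tcp [548.7 131.5  70.2] yaw -9.43 tilt 0.02 warmer xy -74.7 -1.6 F [-5.47  0.93  2.01] T [ 0.09  1.05 -0.02] w 17.0 gf 49.5
```

View pics/s5.png

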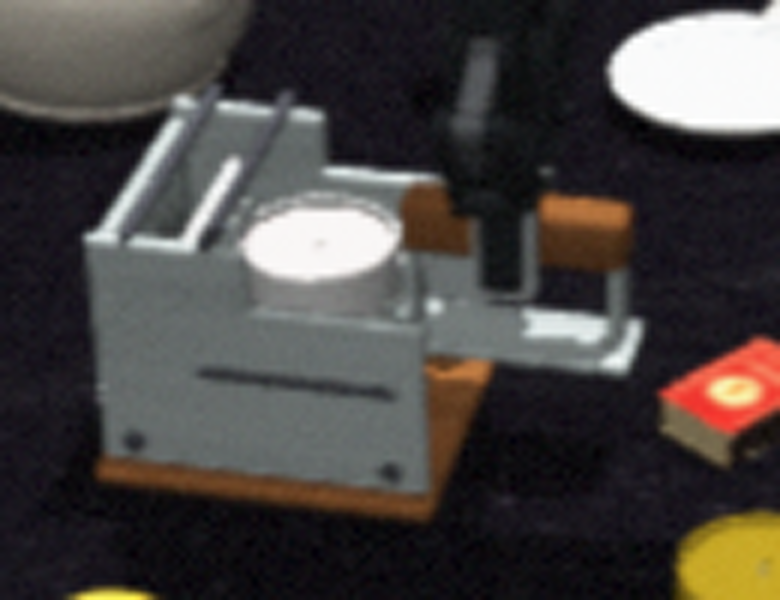

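The candle is lower and level at (322,240). The blade is clear below; the remaining force fits peg friction on the cup. Easing back slowly.

Request:
play_rows([
  [-0.5, 0.1, 0],
  [-1, 0.2, 0],
  [-1, 0.1, 0],
  [-0.5, 0.1, 0],
  [0, 0, 0],
], fingers=[1, 1, 1, 1, 1], yaw=[0, 0, 0, 0, 0])

```text
t: 23.05
ee_pos: [0.5462, 0.1319, 0.0703]
eef_rot: [0.082, 0.997, 0.0, 0.001]
wrist_force: [-2.1, 0.5, -0.3]
grip_width: 0.0175
grip_force: 49.2
```

```bash
python3 ff.py; python3 st.py
```

```text
F [-1.16 -0.06 -0.78  0.02  0.33 -0.01] [0.35 0.71 0.42 0.02 0.02 0.02]
t 23.55 tcp [545.7 131.9  70.1] yaw -9.44 tilt 0.02 warmer xy -77.7 -1.7 F [-1.6   0.42  0.18] T [ 0.04  0.33 -0.03] w 17.2 gf 49.2
```

Request:
play_rows([
  [-0.6, 0.1, 0],
  [-1, 0.2, 0],
  [-1, 0.1, 0],
  [-1, 0.2, 0],
  [-0.5, 0.1, 0],
], fingers=[1, 1, 1, 1, 1], yaw=[0, 0, 0, 0, 0])

```text
t: 24.05
ee_pos: [0.5416, 0.1326, 0.0701]
eef_rot: [0.082, 0.997, 0.0, 0.0]
wrist_force: [0.8, 0.2, -0.9]
grip_width: 0.0178
grip_force: 49.0
```

```bash
python3 ff.py; python3 st.py
```

```text
F [ 0.09 -0.01 -1.78 -0.01  0.02 -0.  ] [0.46 0.35 0.53 0.03 0.02 0.03]
t 24.55 tcp [541.5 132.6  70.1] yaw -9.44 tilt 0.0 warmer xy -82.0 -1.7 F [ 0.81 -0.6  -1.72] T [0.02 0.02 0.01] w 17.5 gf 49.0
```

Released: only the lifter's weight remains. Withdrawing straight out.

Request:
play_rows([
  [-2, 0.3, -1],
  [-4, 0.7, -1],
  [-6, 1, 0],
  [-8, 1.3, 0],
  [-8, 1.3, 0],
], fingers=[1, 1, 1, 1, 1], yaw=[0, 0, 0, 0, 0])

```text
t: 25.05
ee_pos: [0.5124, 0.1374, 0.068]
eef_rot: [0.082, 0.997, -0.0, -0.0]
wrist_force: [-0.4, -0.0, -0.7]
grip_width: 0.0174
grip_force: 49.0
```

Request:
play_rows([
  [-8, 1.3, 0],
  [-8, 1.3, 0],
  [-8, 1.3, 0],
  [-8, 1.3, 0],
  [-8, 1.3, 0],
], fingers=[1, 1, 1, 1, 1], yaw=[0, 0, 0, 0, 0])

```text
t: 25.55
ee_pos: [0.4728, 0.1438, 0.0681]
eef_rot: [0.082, 0.997, 0.0, 0.0]
wrist_force: [-0.2, -0.5, -2.2]
grip_width: 0.0172
grip_force: 49.0
```

Request:
play_rows([
  [-8, 1.3, 0],
  [-8, 1.3, 0],
  [-8, 1.3, 0],
  [-4, 0.6, 0],
  [0, 0, 0],
], fingers=[1, 1, 1, 1, 1], yaw=[0, 0, 0, 0, 0])

```text
t: 26.05
ee_pos: [0.4446, 0.1483, 0.068]
eef_rot: [0.082, 0.997, -0.0, -0.0]
wrist_force: [-0.2, 0.2, -1.6]
grip_width: 0.0172
grip_force: 49.0
```

Request:
play_rows([
  [0, 6, 0],
  [0, 14, 0],
  [0, 20, 0],
  [1, 20, 0],
  [2, 20, 0],
], fingers=[1, 1, 1, 1, 1], yaw=[0, 0, 0, 0, 0])

```text
t: 26.55
ee_pos: [0.4486, 0.2306, 0.0681]
eef_rot: [0.082, 0.997, 0.0, 0.0]
wrist_force: [0.3, -1.0, -2.4]
grip_width: 0.0173
grip_force: 49.0
```

Request:
play_rows([
  [2, 20, 0],
  [2, 20, 0],
  [2, 20, 0],
  [1, 20, 0],
  [0, 16, 0],
], fingers=[1, 1, 1, 1, 1], yaw=[0, 0, 0, 0, 0])

```text
t: 27.05
ee_pos: [0.4555, 0.3267, 0.0681]
eef_rot: [0.082, 0.997, 0.0, 0.0]
wrist_force: [-0.7, 0.1, -1.9]
grip_width: 0.017
grip_force: 49.0
```

Request:
play_rows([
  [0, 12, 0],
  [0, 8, 0],
  [0, 0, -5],
  [0, 0, -8],
  [0, 0, -8],
], fingers=[1, 1, 1, 1, 1], yaw=[0, 0, 0, 0, 0])

```text
t: 27.55
ee_pos: [0.4555, 0.3426, 0.0462]
eef_rot: [0.083, 0.997, -0.001, -0.0]
wrist_force: [0.5, 0.5, -1.8]
grip_width: 0.0173
grip_force: 49.1
```

```bash
python3 ff.py; python3 st.py
```

```text
F [-0.22 -0.22 -1.71  0.    0.02 -0.02] [0.33 0.57 0.5  0.04 0.03 0.02]
t 28.05 tcp [455.7 344.4  47.4] yaw -9.44 tilt 0.04 warmer xy -201.3 193.2 F [ 0.03  0.19 -1.26] T [-0.    0.03 -0.02] w 17.2 gf 49.1
```

Request:
play_rows([
  [0, 0, -6],
  [0, 0, -6],
  [0, 0, -4],
  [0, 0, -2],
  [0, 0, -1],
], fingers=[1, 1, 1, 1, 1], yaw=[0, 0, 0, 0, 0])

```text
t: 28.55
ee_pos: [0.4552, 0.344, 0.0275]
eef_rot: [0.082, 0.997, -0.0, -0.0]
wrist_force: [-0.0, -0.5, -1.0]
grip_width: 0.0176
grip_force: 49.1
```

Request:
play_rows([
  [0, 0, -0.6],
  [0, 0, -0.5],
  [0, 0, 0],
  [0, 0, 0],
  [0, 0, 0],
], fingers=[1, 1, 1, 1, 1], yaw=[0, 0, 0, 0, 0])

```text
t: 29.05
ee_pos: [0.4556, 0.3443, 0.0271]
eef_rot: [0.082, 0.997, 0.0, 0.0]
wrist_force: [0.6, 0.4, -1.1]
grip_width: 0.0177
grip_force: 49.2
```

```bash
python3 ff.py; python3 st.py
```

```text
F [-0.22  0.2  -0.82 -0.01  0.04 -0.01] [0.38 0.51 0.44 0.02 0.02 0.03]
t 29.55 tcp [455.6 344.2  27.1] yaw -9.44 tilt 0.01 warmer xy -201.5 193.0 F [-0.31  0.93 -0.07] T [ 0.01  0.07 -0.03] w 17.4 gf 49.2
```

Touching down. A last half millimetre, open, and rise.

Request:
play_rows([
  [0, 0, -0.4],
  [0, 0, 0],
  [0, 0, 0],
  [0, 0, 0],
  [0, 0, 0],
], fingers=[1, 1, 0.7, 0.5, 0.3], yaw=[0, 0, 0, 0, 0])

```text
t: 30.05
ee_pos: [0.4557, 0.3443, 0.0264]
eef_rot: [0.082, 0.997, 0.0, 0.0]
wrist_force: [-0.0, -0.1, -0.1]
grip_width: 0.0298
grip_force: 0.0
```

Request:
play_rows([
  [0, 0, 0],
  [0, 0, 0],
  [0, 0, 0],
  [0, 0, 10],
  [0, 0, 20],
], fingers=[0, -0.2, -0.3, -0.3, -0.3], yaw=[0, 0, 0, 0, 0])

```text
t: 30.55
ee_pos: [0.4541, 0.3431, 0.0557]
eef_rot: [0.082, 0.997, -0.001, -0.001]
wrist_force: [0.7, -0.3, 0.4]
grip_width: 0.0552
grip_force: 0.0
```

Request:
play_rows([
  [0, 0, 30],
  [0, 0, 30],
  [0, 0, 30],
  [-10, 20, 20],
  [-20, 40, 0],
], fingers=[-0.3, -0.3, -0.3, -0.3, -0.3], yaw=[0, 0, 0, 0, 0])

```text
t: 31.05
ee_pos: [0.4314, 0.402, 0.1719]
eef_rot: [0.087, 0.996, 0.002, 0.004]
wrist_force: [1.2, 1.2, -0.8]
grip_width: 0.0556
grip_force: 0.0
```

Request:
play_rows([
  [-20, 40, 0],
  [-20, 40, 0],
  [-20, 30, 0],
  [0, 0, 0],
  [0, 0, 0],
], fingers=[-0.3, -0.3, -0.3, -0.3, -0.3], yaw=[0, 0, 0, 0, 0])

```text
t: 31.55
ee_pos: [0.3642, 0.5153, 0.167]
eef_rot: [0.081, 0.997, 0.0, 0.0]
wrist_force: [0.4, 0.1, -0.3]
grip_width: 0.0559
grip_force: 0.0
```

```bash
python3 - <<'E'
from h import *
s=snap('top'); P=cloud(s); hsv=cv2.cvtColor(s['image'],cv2.COLOR_RGB2HSV); K=s['camera_matrix']
th=np.radians(-9.43); ex=np.array([np.cos(th),np.sin(th)]); ey=np.array([-ex[1],ex[0]])
w=np.stack([((P[...,:2]-[.6227,.1208])@ex),(P[...,:2]-[.6227,.1208])@ey,P[...,2]],-1)*1000
for y in(-16,0,16):
    m=(abs(w[...,1]-y)<5)&(w[...,0]>-40)&(w[...,0]<14)&(w[...,2]>60)&(w[...,2]<95); print(y,m.sum(),np.median(w[m][:,2]).round(1),w[m][:,0].min().round(1))
m=(abs(w[...,1])<31)&(w[...,0]>-45)&(w[...,0]<16)&(w[...,2]>66)&(w[...,2]<84)&(hsv[...,1]<60)&(hsv[...,2]>110)
q=w[m]; A=np.c_[q[:,:2],np.ones(len(q))]; c=np.linalg.lstsq(A,q[:,2],rcond=None)[0]; print('tilt',c[:2],'mean',q.mean(0),'ext',np.percentile(q[:,0],[1,99]),np.percentile(q[:,1],[1,99]))
a=cv2.resize(s['image'][155:325,190:390],(780,600),interpolation=cv2.INTER_CUBIC); cv2.imwrite('pics/end.png',a[:,:,::-1])
E
python3 st.py
```

```text
-16 111 74.4 -33.0
0 125 74.1 -36.1
16 113 74.0 -33.7
tilt [0.0071557  0.00392414] mean [-9.02374617 -0.41729726 74.26775816] ext [-35.4352245   15.28088048] [-27.2585198   26.30920981]
t 31.6 tcp [366.  513.6 166.9] yaw -9.44 tilt 0.07 warmer xy -317.6 345.4 F [ 0.73 -0.29 -0.65] T [-0.03 -0.02  0.  ] w 55.3 gf 0.0
```

View pics/end.png

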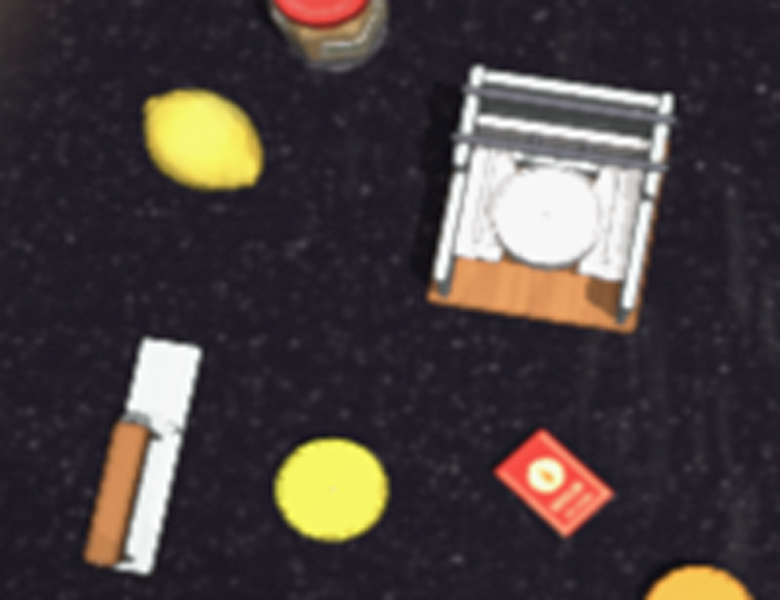

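The final crop shows the candle seated level in the cradle at (547,215): wax height 74.2 mm gives an underside at about 54 mm, tilt under 0.01 rad. The lifter lies flat on the worktop at (140,455), well clear of the warmer. Nothing else has moved.

```bash
python3 -c "
from plant import arm
print(arm.finish_job())"
```

```text
the job is handed in; nothing more can be done
None
```

I handed the job in at about 32 s on the robot clock. By camera, the candle sits flat behind the lips, the lifter lies flat on the worktop clear of the warmer, and nothing else looks moved; the judge gave no verdict.

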